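# Cover the flask and hold it down in the mixer

## Robot

A 6-joint arm with a two-finger parallel gripper is mounted at the origin on the work surface. World frame = base frame: x ahead of the robot, y to its left, z up, the work surface at z = 0. Lengths are in mm, angles in rad, forces in N, time in s.
With the tool pointing down it reaches from about 275 to 825 mm from the base axis. Payload 5.2 kg.
Tool frame: the origin (TCP) lies at the very end of the fingers, on their centre line; the grasp point (between the pads) lies 19 mm behind it; z points along the fingers, y is the line along which they close (so a half turn about z gives the same grasp; the last joint's range is limited). The gripper opens to 93 mm and grips with 3 to 60 N. Pads are 15 mm wide; open, the fingers measure 128 mm over their backs; the gripper's body (75 mm by 188 mm) begins 65 mm behind the grasp point.
Start: joints at [-1.337, 0.259, 1.535, -0, 1.348, -0.203], TCP at [232.694, -498.356, 218.653] pointing down, gripper open.
Joint ranges: [-3.14, 3.14], [-0.91, 2.08], [0.19, 2.58], [-1.22, 4.36], [0.22, 2.71], [-3.12, 3.12]. Speed limits (rad/s): [2.57, 2.57, 3.14, 3.14, 3.14, 3.14].

## Interface

Orientations are given as [roll, pitch, yaw] about the fixed x, y, z axes, in that order (R = Rz(yaw) Ry(pitch) Rx(roll)).
In Python, from bench import robot gives the robot as it stands. The module is installed in compiled form; this text tells all that it offers. Calls block until the motion is done:
- robot.move_ptp(position, orientation): joint-space move of the TCP to a pose.
- robot.move_linear(position, ori=None, speed=150, f_stop=None): straight line of the TCP; ori=None keeps the orientation; speed is the mean speed in mm/s. With f_stop (N) it stops when the force on the tool has changed by that much, and returns True; else False.
- robot.move_j(angles): joint-space move.
- robot.move_gripper(opening): opening from 0.0 (shut) to 1.0 (fully open); the grip force is fixed at half the most; returns when the fingers have stopped.
- robot.sleep(seconds).
- robot.inverse_kinematics(position, orientation): joint angles nearest the present ones, or None.
- robot.get_image(name): name is "side" or "top" or "wrist"; returns a dict with "img" (420x560x3 uint8, blue, green, red), "fovy" (degrees; the focal length in pixels is half the picture's height over the tangent of half this angle, whatever the lens; pixels are square), "cx", "cy" (the principal point, pixels), "eye" and "orientation" of the camera in the world. Camera axes: x right, y down, z forward; pixel columns grow to the right and rows downward; lengths in mm; the calibration is good to about 2 mm. A picture is of the moment at which its call begins. There is no depth.
A pose or a line that the arm cannot do raises robot.MotionError and nothing moves.
- robot.hand_in(): hands the job in; it is judged then, once.
Readings, each from a call of its own:
- robot.current_t(): time.
- robot.current_qpos(): joint angles.
- robot.current_joint_vel(): joint speeds.
- robot.current_joint_efforts(): joint torques, N m.
- robot.current_tcp_pos(): TCP position.
- robot.current_eef_rot(): TCP orientation.
- robot.current_contact_force(): force on the tool from outside, world axes, zero at the start.
- robot.current_ft_torque(): the same for the moment, N m.
- robot.current_gripper_width(): opening from 0.0 (shut) to 1.0 (fully open).
- robot.current_finger_force(): force on a finger pad.
Only numpy, scipy, OpenCV 4.12 (cv2) and the standard library are available. Lean on these libraries where they do the work, as an engineer would, in place of code of your own. Each camera call takes 0.05 s, during which the arm holds its last target. There are 200 camera calls.

## Task

Put the small white plug cover on the amber round flask while it stands in its cork ring, so that it sits level on the rim, and let go of it. Then take the flask by its neck, carry it upright with the cover on to the mixer, seat it in the rubber ring cradle and press it down against the spring to the stop, firmly but without ramming it. Finish while still gripping the neck and holding the cradle down; leave the other things on the desk where they are.

Things in the scene. Friction and masses are not known exactly. Their poses are not given: they have to be found in the camera images.
- flask_center (a point): amber round-bottomed glass flask, wide open neck, 0.2 kg, 110 mm tall, upright in the cork ring. Point: on its axis, 55 mm above its underside (half-way up); z = up its axis. Bulb 64 mm across; straight neck 36 mm across outside, 28 mm inside, from 10 mm above this point to the flat rim 55 mm above it. Grip it by the free neck (bears 45 N)
- cover_center (a point): small loose white plug cover, 33 mm tall, 20 g, standing on its plug on the desk. Point: on its axis, half-way up; z = up. From below: plug 23 mm across, 8 tall; flange 33 across, 5 thick; round finger grip 18 across, 20 tall, from 3.5 mm below this point to 16.5 above. Seated, the plug is in the flask's neck, the flange flat on the rim, this point 8.5 mm above the rim
- cork_ring: cork ring that the round flask stands in, 90 mm across, 24 mm tall, fixed to the desk; origin at the centre of its underside. The flask standing in it has its underside 9 mm above the desk and can rock in it when pushed
- mixer: small white flask mixer fixed to the desk, round housing 120 mm across and 70 mm tall, with a speed knob and a switch on its side; origin at the centre of its underside. Above it, on a coil spring, sits the black rubber ring cradle: ring 66 mm across outside, 38 mm inside, its top 100 mm above the desk when up
- cradle_seat (a point): on the axis of the mixer's ring cradle, where the underside of a properly seated flask comes to lie (the bulb rests in the rubber ring); 90 mm above the desk with the cradle up, and it goes down with the cradle
- cradle (a joint): how far the sprung ring cradle is pressed down, m: 0 = up, 0.010 = down on its stop. The spring holds up the flask's own weight; it starts to yield at about 4 N and takes about 12 N on the stop
- big_cover: a larger white plug cover of the same form, flange 56 mm across, 34 mm tall; does not fit the flask; origin at the centre of its underside. Not part of the job
- conical_flask: clear conical glass flask, 80 mm across, 112 mm tall; origin at the centre of its underside. Not part of the job
- notebook: black notebook, 140 x 210 x 17 mm, lying flat; origin at the centre of its underside. Not part of the job
- marker: orange marker with white cap, 140 mm long, lying on the desk; origin at the centre of its underside. Not part of the job
- felt_pen: black felt pen with white cap, 140 mm long, lying on the desk; origin at the centre of its underside. Not part of the job
- pencil_tin: dark blue pencil tin, 78 x 203 x 29 mm; origin at the centre of its underside. Not part of the job
- beaker: clear glass beaker, 70 mm across, 90 mm tall; origin at the centre of its underside. Not part of the job
- water_bottle: dark steel drinking bottle, 68 mm across, 210 mm tall; origin at the centre of its underside. Not part of the job
Things that resemble listed ones, but are neither listed nor needed, are in the scene too. What is shaped like the part that bears cover_center but green or yellow is not meant.

How it is judged:
By the outcome, as a careful person would: the job done as asked, in the order asked, and still so for the second after the job is handed in, while the arm keeps its last pose, push and grip.
It also fails if it takes over 62 s, if anything falls off the work surface, if the arm or the gripper's body presses on something with over 40 N, if the wrist force passes 120 N, or if a joint passes its speed limit or range.

## Working session

There is one attempt and no reset: what is moved stays moved. The work goes in short steps, each a Python script; the robot and the scene stay as the last script left them, time stands still between calls to the robot, and variables do not carry over. Pictures are saved under pics/ and viewed, at most 11 in all, crops included, and the job is handed in when it is done.

```bash
mkdir -p pics; cat > h.py <<'E'
import numpy as np, cv2
from scipy.spatial.transform import Rotation as R
from bench import robot
def shot(n):
    d=robot.get_image(n); return d
def rot(d):
    o=np.array(d["orientation"],float)
    return o if o.shape==(3,3) else R.from_euler('xyz',o).as_matrix()
def f(d): return d["img"].shape[0]/2/np.tan(np.radians(d["fovy"])/2)
def ray(d,u,v):
    r=rot(d)@np.array([(u-d["cx"])/f(d),(v-d["cy"])/f(d),1.0]); return np.array(d["eye"],float),r/np.linalg.norm(r)
def onz(d,u,v,z):
    e,r=ray(d,u,v); return e+r*(z-e[2])/r[2]
def proj(d,p):
    c=rot(d).T@(np.array(p,float)-np.array(d["eye"])); return c[:2]/c[2]*f(d)+[d["cx"],d["cy"]]
E
python3 - <<'E'
from h import *
import pickle
ds={n:shot(n) for n in("side","top","wrist")}
pickle.dump(ds,open("d0.pkl","wb"))
for n,d in ds.items(): print(n,{k:v for k,v in d.items() if k!="img"})
cv2.imwrite("pics/a_top.png",ds["top"]["img"]);cv2.imwrite("pics/a_side.png",ds["side"]["img"])
print(robot.current_t(),robot.current_eef_rot())
E
```

```text
side {'fovy': 44.41036671981895, 'cx': 288.78440431054537, 'cy': 213.40049170119315, 'eye': array([356.26358945, 798.90479737, 905.67765401]), 'orientation': array([-2.35644957,  0.01937844, -2.92526446])}
top {'fovy': 52.509632652062194, 'cx': 281.00262040755314, 'cy': 205.17676596882166, 'eye': array([ 503.40215875,    2.45020241, 1213.75551525]), 'orientation': array([-3.09080503e+00,  1.13527671e-03, -1.57886621e+00])}
wrist {'fovy': 65.8573248666406, 'cx': 284.39755816816444, 'cy': 209.2889191317548, 'eye': array([ 295.07563395, -468.48609673,  384.31891387]), 'orientation': array([ 2.89137164e+00,  1.86050502e-03, -1.13439217e+00])}
0.15 [-3.14020022e+00 -2.90362981e-04  4.36759672e-01]
```

View pics/a_top.png

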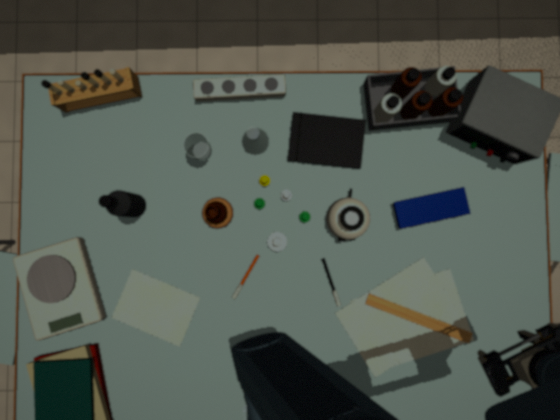

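View pics/a_side.png

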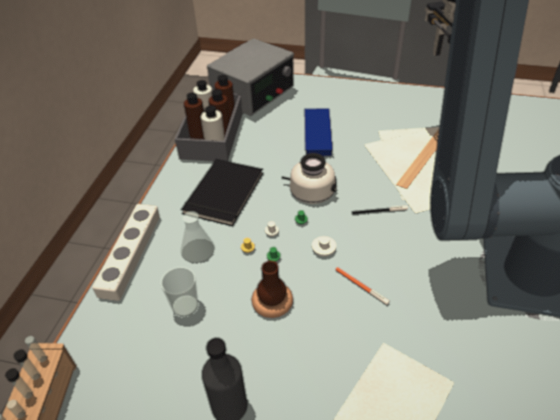

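Top view: the small white cover is at (286,195). It could be taken for the big white cover (277,242), the yellow one (265,181) or the green ones (259,203) and (305,217). By colour and size I choose (286,195), which is (271,229) in the side view. The amber flask is at (217,212) and the mixer at (349,218).

```bash
python3 - <<'E'
from h import *
import pickle
ds=pickle.load(open("d0.pkl","rb")); t,s=ds["top"],ds["side"]
def blob(d,mask,c,r=30):
    n,l,st,ce=cv2.connectedComponentsWithStats(mask.astype(np.uint8))
    return [(np.round(ce[i],1).tolist(),st[i].tolist()) for i in range(1,n) if np.hypot(*(ce[i]-c))<r and st[i][4]>8]
for n,c in(("top",(286,195)),("side",(271,229))):
    im=ds[n]["img"].astype(int); bg=np.median(im[c[1]-25:c[1]+25,c[0]-25:c[0]+25].reshape(-1,3),0); print(n,bg)
    m=(im[...,2]>im[...,1]-3)&(im.min(2)>100)&(im.max(2)-im.min(2)<60)
    print(blob(ds[n],m,c,14))
def tri(a,b):
    e1,r1=ray(t,*a);e2,r2=ray(s,*b)
    k=np.linalg.lstsq(np.c_[r1,-r2],e2-e1,rcond=None)[0]
    p,q=e1+k[0]*r1,e2+k[1]*r2; return ((p+q)/2).round(1),np.linalg.norm(p-q).round(1)
print("cover",onz(t,286,195,20),onz(s,271,229,20),tri((286,195),(271,229)))
print("flask base ring",onz(t,217,212,24),onz(s,272,299,24)); print("mixer",onz(t,351,217,100),onz(s,313,162,100))
def crop(d,x,y,w,h,k): return cv2.resize(d["img"][y:y+h,x:x+w],None,fx=k,fy=k,interpolation=cv2.INTER_CUBIC)
a=crop(t,190,160,200,100,4); b=crop(s,225,140,200,185,4)
out=np.vstack([crop(t,190,160,200,100,3.5),crop(s,235,145,200,90,3.5)])[:600]
out=np.hstack([cv2.resize(crop(t,195,165,190,100,1),(400,210)),cv2.resize(crop(s,235,145,130,180,1),(400,554))[:210]]) if 0 else out
out=cv2.resize(out,(630,595)); 
cv2.imwrite("pics/b.png",cv2.convertScaleAbs(out,alpha=1.4,beta=10))
E
```

```text
top [107. 116. 101.]
[]
side [193. 206. 198.]
[([271.4, 228.9], [265, 221, 14, 16, 160])]
cover [592.61909159 -10.96211537  20.        ] [593.14089003  -2.98515561  20.        ] (array([594.3, -10.8,  11.5]), np.float64(2.2))
flask base ring [546.23864463 182.43289651  24.        ] [542.36025719 194.36679651  24.        ]
mixer [ 527.57743357 -179.5435138   100.        ] [ 524.3520151  -170.41556867  100.        ]
```

View pics/b.png

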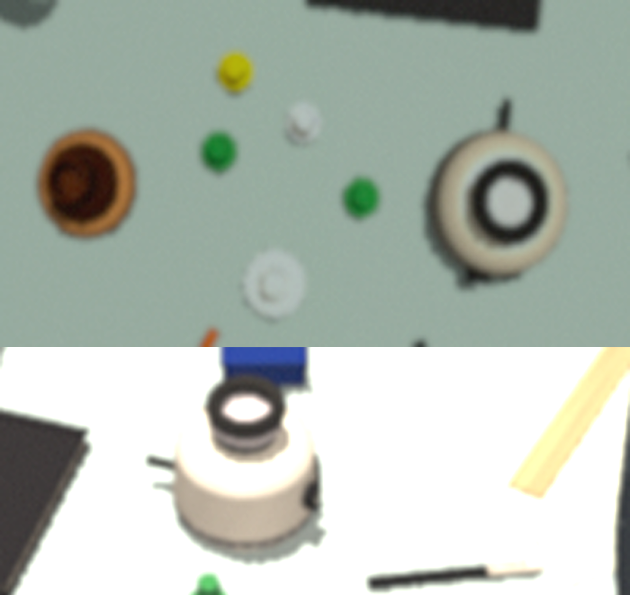

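The crop shows the small white cover at top (286,195), clearly smaller than the big one. The flask stands in its cork ring and the cradle is a black ring on the mixer. The two views agree to about 10 mm, so I'll look from close above each place.

```bash
python3 - <<'E'
from h import *
import pickle
Y=1.22; out=[]; ds={}
for n,p in(("mixer",(526,-177,235)),("flask",(545,187,270)),("cover",(593,-9,150))):
    robot.move_ptp(p,[np.pi,0,Y]); d=shot("wrist"); ds[n]=d; print(n,robot.current_t(),robot.current_tcp_pos(),proj(d,[p[0],p[1],{"mixer":100,"flask":119,"cover":30}[n]])); out.append(d["img"])
pickle.dump(ds,open("d1.pkl","wb"))
o=np.vstack([np.hstack([cv2.resize(i,(400,300)) for i in out[:2]]),np.hstack([cv2.resize(out[2],(400,300)),np.zeros((300,400,3),np.uint8)])])
cv2.imwrite("pics/c.png",cv2.convertScaleAbs(o,alpha=1.3,beta=10))
E
```

```text
mixer 1.8 [ 525.60066887 -178.17052778  234.88335278] [284.25306889 200.20889865]
flask 3.2167 [545.37315561 185.59162679 269.75944701] [283.5689015  196.68873743]
cover 4.2 [593.58235543  -8.00920014 151.17460176] [283.89692106 205.51487203]
```

View pics/c.png

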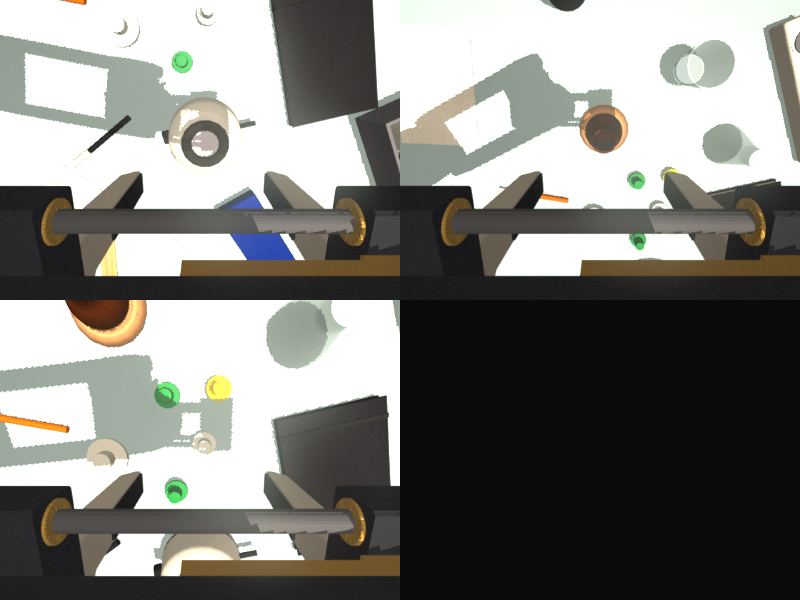

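```bash
python3 - <<'E'
from h import *
import pickle
ds=pickle.load(open("d1.pkl","rb"))
def fit(d,m,c,z,name):
    m=cv2.morphologyEx(m.astype(np.uint8),cv2.MORPH_OPEN,np.ones((2,2)))
    cs=cv2.findContours(m,cv2.RETR_LIST,cv2.CHAIN_APPROX_NONE)[0]
    for k in cs:
        if len(k)<15: continue
        e=cv2.fitEllipse(cv2.convexHull(k)) if len(cv2.convexHull(k))>4 else None
        if e and np.hypot(e[0][0]-c[0],e[0][1]-c[1])<25:
            p=onz(d,*e[0],z); s=np.array(e[1])*np.linalg.norm(p-d["eye"])/f(d); print(name,np.round(e[0],1),"mm",s.round(1),p.round(1))
o=[]
for n,c,z in(("mixer",(287,200),100),("flask",(286,186),119),("cover",(286,200),33)):
    d=ds[n]; im=d["img"].astype(int); g=im.mean(2); x,y=c
    roi=np.zeros(g.shape,bool); w=60 if n!="cover" else 28; roi[y-w:y+w,x-w:x+w]=1
    if n=="mixer": m=(g<70)&roi
    elif n=="flask": m=(im[...,0]<60)&(im[...,2]<110)&roi
    else:
        m=roi&(im[...,2]>im[...,0]+4); print(im[y,x-6:x+8].tolist(),im[y-24,x-24])
    fit(d,m,c,z,n)
    cr=d["img"][y-50:y+50,x-50:x+50]; o.append(np.vstack([cv2.resize(cr,(260,260),interpolation=cv2.INTER_CUBIC),cv2.resize(np.repeat((m*255).astype(np.uint8)[y-50:y+50,x-50:x+50,None],3,2),(260,260))]))
cv2.imwrite("pics/d.png",np.hstack(o))
E
```

```text
mixer [287.6 201.9] mm [37.8 39. ] [ 528.4 -179.7  100. ]
mixer [287.1 200.4] mm [58.7 63.5] [ 528.4 -178.1  100. ]
flask [285.9 185.8] mm [50.5 54.7] [551.  196.5 119. ]
[[137, 157, 166], [138, 159, 166], [136, 156, 164], [138, 157, 165], [138, 157, 165], [138, 156, 165], [135, 155, 163], [138, 157, 165], [138, 158, 165], [137, 157, 163], [138, 158, 166], [136, 156, 163], [130, 148, 156], [109, 124, 128]] [217 228 218]
cover [286.5 201.7] mm [30.4 30.8] [596.7  -5.8  33. ]
```

View pics/d.png

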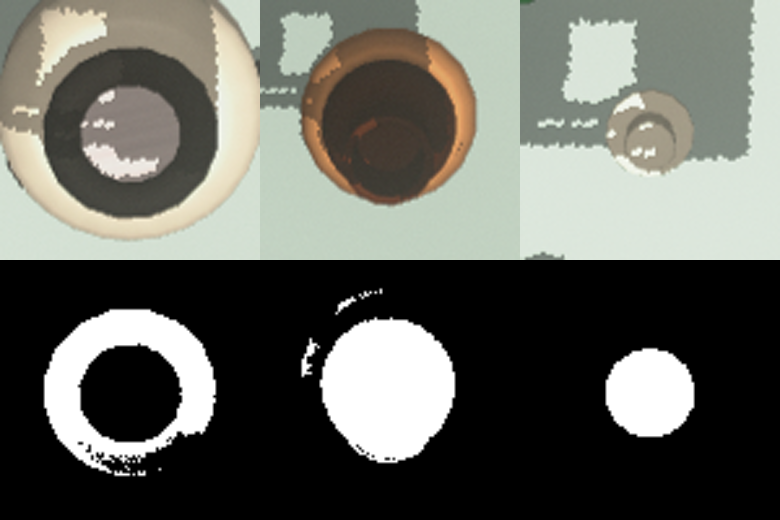

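```bash
python3 - <<'E'
from h import *
import pickle
ds=pickle.load(open("d1.pkl","rb")); d=ds["cover"]
p=onz(d,286.5,201.7,13); print(p)
q=onz(ds["flask"],285.8,180.3,15); print("cork",q)
robot.move_gripper(0.55)
robot.move_linear([p[0],p[1],50],speed=150); robot.sleep(.2)
print(robot.current_tcp_pos(),robot.current_eef_rot())
print(robot.move_linear([p[0],p[1],15],speed=80,f_stop=5),robot.current_tcp_pos(),robot.current_contact_force())
d=shot("wrist"); cv2.imwrite("pics/e.png",np.hstack([d["img"][180:300,150:400]]*1)); 
robot.move_gripper(0.0); print(robot.current_gripper_width()*93,robot.current_finger_force())
robot.move_linear([p[0],p[1],180],speed=200); robot.sleep(.2)
print(robot.current_gripper_width()*93,robot.current_finger_force(),robot.current_t(),robot.current_tcp_pos())
d2=shot("wrist"); pickle.dump(d2,open("d2.pkl","wb"))
a=d["img"][170:310,140:420]; b=d2["img"][170:310,140:420]
cv2.imwrite("pics/e.png",cv2.convertScaleAbs(cv2.resize(np.vstack([a,b]),None,fx=2,fy=2),alpha=1.3))
E
```

```text
[595.23340932 -10.19221529  13.        ]
cork [547.40072192 185.60701402  15.        ]
[596.05136724 -10.31716824  51.19425896] [ 3.13940065e+00 -3.39256141e-04  1.22008180e+00]
False [595.12214472 -10.16313387  14.67540957] [-0.05623127  0.17045936  0.13276197]
17.325962218648787 30.000195801258087
17.455443992771393 29.999964237213135 8.5083 [594.51150851 -10.05321926 178.54234031]
```

View pics/e.png

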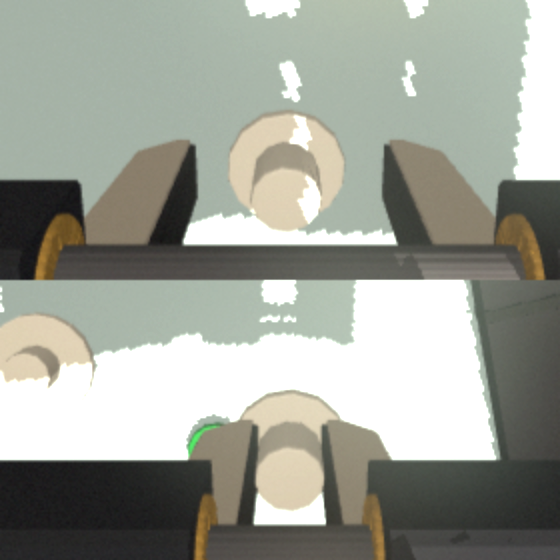

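The cover is held level between the fingers, with its top face at wrist pixel (285.5,269). Now a closer look at the flask rim.

```bash
python3 - <<'E'
from h import *
import pickle
d2=pickle.load(open("d2.pkl","rb")); T=np.array([594.51,-10.05,178.54])
print("cover off",onz(d2,285.5,269,T[2]+18.3)-T)
robot.move_linear([594.5,-10,225],speed=200)
robot.move_ptp([548,187,225],[np.pi,0,1.22]); robot.sleep(.3)
d=shot("wrist"); pickle.dump((d,robot.current_tcp_pos()),open("d3.pkl","wb")); print(robot.current_tcp_pos(),robot.current_t())
print(proj(d,[548,187,119]))
c=d["img"][120:240,220:350]; g=np.clip(255*(c/255.)**0.45,0,255).astype(np.uint8)
cv2.imwrite("pics/f.png",cv2.resize(g,(650,600),interpolation=cv2.INTER_CUBIC))
E
```

```text
cover off [ 0.90092932  0.62159009 18.3       ]
[548.41011303 185.91543117 224.92479374] 10.1083
[283.20402598 207.6801458 ]
```

View pics/f.png

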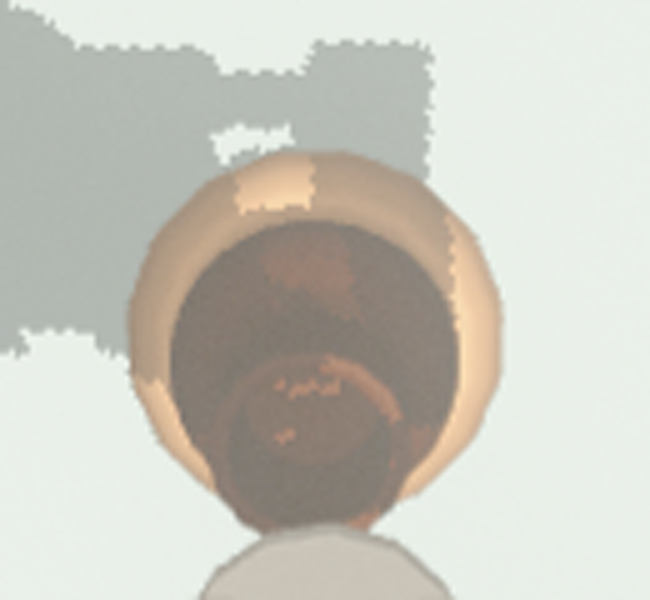

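The rim shows as a circle around crop (311,455), partly hidden by the held cover. I'll fit its lower arc in the earlier unobstructed flask view, using the known radius.

```bash
python3 - <<'E'
from h import *
import pickle
from scipy.optimize import least_squares
ds=pickle.load(open("d1.pkl","rb")); d=ds["flask"]; im=d["img"].astype(int)
m=(im[...,0]<120).astype(np.uint8); m[:, :230]=0; m[:,340:]=0; m[230:]=0
k=max(cv2.findContours(m,cv2.RETR_EXTERNAL,cv2.CHAIN_APPROX_NONE)[0],key=len)[:,0,:].astype(float)
low=k[k[:,1]>205]; print(low.astype(int).tolist())
r=18*f(d)/(d["eye"][2]-119)
s=least_squares(lambda c:np.hypot(low[:,0]-c[0],low[:,1]-c[1])-r,[286,195]); print(r,s.x,s.cost,onz(d,*s.x,119))
# dark/bright edge in lower 2/3 of rim: dark blob mask
m=((im[...,0]<60)&(im[...,2]<110)).astype(np.uint8); m[:135]=0;m[235:]=0;m[:,:230]=0;m[:,340:]=0
k=max(cv2.findContours(m,cv2.RETR_EXTERNAL,cv2.CHAIN_APPROX_NONE)[0],key=len)[:,0,:].astype(float)
low=k[k[:,1]>200]; s=least_squares(lambda c:np.hypot(low[:,0]-c[0],low[:,1]-c[1])-r,[286,195]); print(s.x,s.cost,len(low),onz(d,*s.x,119))
t=pickle.load(open("d0.pkl","rb"))
cv2.imwrite("pics/g.png",0*d["img"])
E
```

```text
[[265, 206], [266, 207], [267, 208], [268, 208], [269, 209], [270, 209], [271, 210], [272, 210], [273, 210], [274, 211], [275, 211], [276, 212], [277, 212], [278, 213], [279, 213], [280, 214], [281, 214], [282, 214], [283, 214], [284, 214], [285, 214], [286, 214], [287, 214], [288, 214], [289, 213], [290, 213], [291, 213], [292, 212], [293, 212], [294, 212], [295, 211], [296, 211], [297, 210], [298, 210], [299, 210], [300, 209], [301, 209], [302, 208], [303, 208], [304, 207], [305, 206], [306, 206]]
18.404300772033064 [285.22102687 196.60382256] 62.237572930946065 [546.58006227 186.5110754  119.        ]
[284.85007571 194.7037901 ] 5.773208383901198 42 [546.90062205 188.4589224  119.        ]
```

```bash
python3 - <<'E'
from h import *
x,y=546.3,186.3
robot.move_linear([x,y,150],speed=120); robot.sleep(.3); print(robot.current_tcp_pos(),robot.current_contact_force())
# correct standing offset from reading
e=np.array([x,y])-robot.current_tcp_pos()[:2]; print(e)
hit=robot.move_linear([x,y,124],speed=25,f_stop=2.0); robot.sleep(.2)
print(hit,robot.current_tcp_pos(),robot.current_contact_force(),robot.current_ft_torque(),robot.current_t())
d=shot("wrist"); cv2.imwrite("pics/g.png",cv2.resize(cv2.convertScaleAbs(d["img"][150:310,180:390],alpha=1.3),None,fx=3,fy=3))
E
```

```text
[546.6392323  186.37075389 150.64138253] [ 0.35540824  0.19422381 -0.44329896]
[-0.3392323  -0.07075389]
True [546.3005255  186.16832647 126.75501381] [ 0.37747683 -1.17849432  5.71855053] [-0.15475142 -0.14204463  0.02444512] 12.2417
```

View pics/g.png

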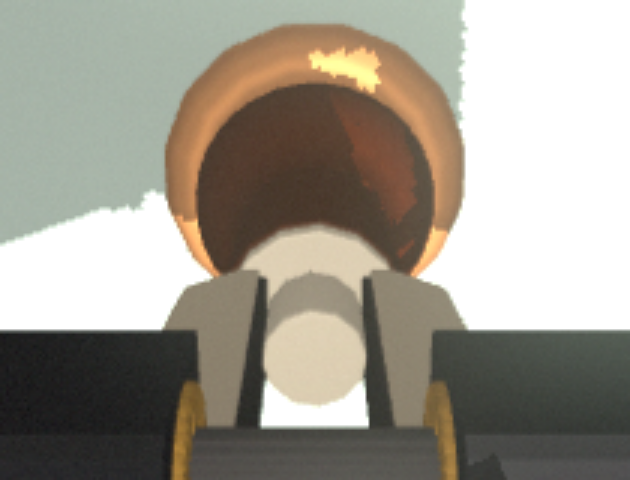

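Contact came at 126.75 mm. A seated flange should give about 126 and a plug on the rim about 134, so it is in. Release, rise and look.

```bash
python3 - <<'E'
from h import *
robot.move_gripper(1.0)
robot.move_linear([546.3,186.3,235],speed=200); robot.sleep(.2)
d=shot("wrist"); s=shot("side"); print(robot.current_t(),robot.current_tcp_pos(),robot.current_contact_force())
import pickle; pickle.dump((d,s),open("d4.pkl","wb"))
a=cv2.resize(d["img"][130:270,220:360],(400,400),interpolation=cv2.INTER_CUBIC); b=cv2.resize(s["img"][230:320,225:315],(400,400),interpolation=cv2.INTER_CUBIC)
cv2.imwrite("pics/i.png",np.hstack([a,b]))
print(proj(d,[546.3,186.3,144]))
E
```

```text
14.55 [545.81915797 186.21738232 233.80562112] [ 0.25531622 -0.15914115  0.11529599]
[285.74699249 213.0875325 ]
```

View pics/i.png

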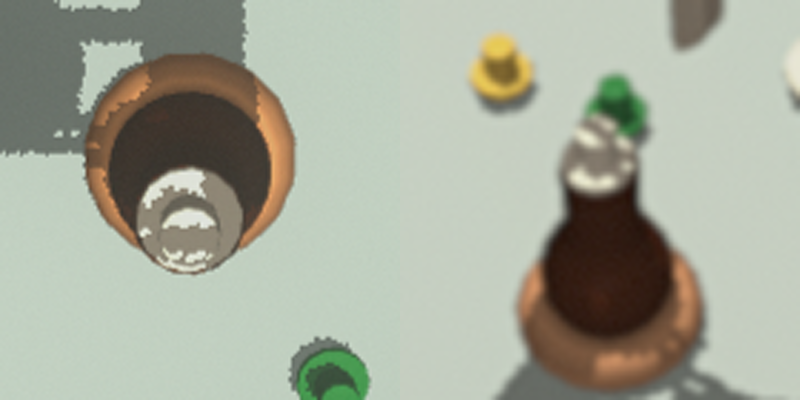

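The cover sits level on the rim: in the left crop the flange is centred at (190,220), and the side view agrees. Next, grip the neck and lift.

```bash
python3 - <<'E'
from h import *
import pickle
d,s=pickle.load(open("d4.pkl","rb")); print("flange",onz(d,286.5,207,124))
x,y=546.3,186.3
print(robot.move_linear([x,y,135],speed=150,f_stop=5)); print(robot.move_linear([x,y,79],speed=70,f_stop=5)); robot.sleep(.2)
print(robot.current_tcp_pos(),robot.current_contact_force())
robot.move_gripper(0.0); print(robot.current_gripper_width()*93,robot.current_finger_force(),robot.current_contact_force())
z0=robot.current_tcp_pos()[2]
robot.move_linear([x,y,110],speed=60); robot.sleep(.3); print(robot.current_contact_force(),robot.current_gripper_width()*93,z0)
robot.move_linear([x,y,235],speed=150); 
robot.move_linear([528,-178.5,235],speed=170); robot.sleep(.4)
print(robot.current_tcp_pos(),robot.current_eef_rot(),robot.current_contact_force(),robot.current_t())
d=shot("wrist"); t=shot("top"); s=shot("side"); pickle.dump((d,t,s,robot.current_tcp_pos()),open("d5.pkl","wb"))
print(proj(d,[528,-178.5,100]))
a=cv2.resize(d["img"][80:320,160:400],(400,400)); b=cv2.resize(s["img"][60:220,230:390],(400,400),interpolation=cv2.INTER_CUBIC)
cv2.imwrite("pics/j.png",np.hstack([a,b]))
E
```

```text
flange [546.94859615 186.16513023 124.        ]
False
False
[546.66128682 186.35858561  79.52495313] [-0.22482591  0.14266688  0.08131423]
36.355742087011 29.994815192185342 [-0.55926482  0.67794938 -0.29817691]
[-0.35897048  0.08717256 -2.41670248] 36.493826748758515 79.03033164643209
[ 528.03394889 -178.43002571  235.01844539] [-3.13965853e+00  1.13552941e-03  1.22015966e+00] [ 0.29252512 -0.06744094 -2.48879341] 22.0917
[284.57188412 201.26781617]
```

View pics/j.png

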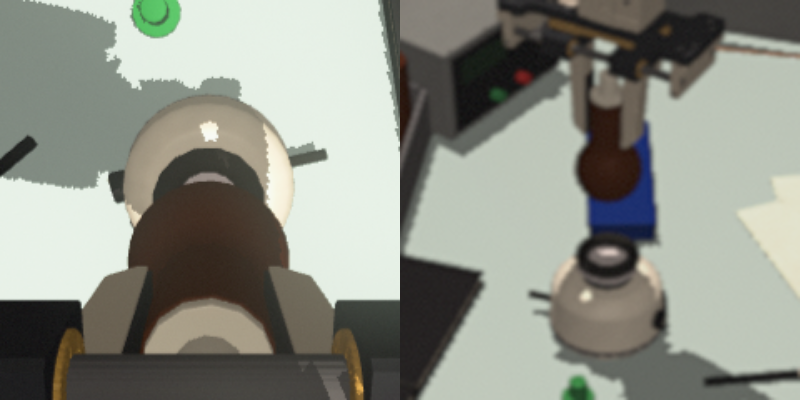

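The flask is upright with the cover on, above the cradle: ring at crop (208,185) left, axis aligned in the side view. Lower it gently to first contact.

```bash
python3 - <<'E'
from h import *
x,y=527.8,-179.0
robot.move_linear([x,y,168],speed=100); robot.sleep(.4); F0=robot.current_contact_force(); M0=robot.current_ft_torque()
print(robot.current_tcp_pos(),F0,M0)
h=robot.move_linear([x,y,155],speed=12,f_stop=2.5); robot.sleep(.2)
print(h,robot.current_tcp_pos(),robot.current_contact_force()-F0,robot.current_ft_torque()-M0,robot.current_t())
E
```

```text
[ 527.8991807  -179.05557135  168.30336184] [-1.23777898  0.12875014 -1.37662693] [-0.03801872 -0.10010494 -0.00503186]
True [ 527.56382418 -179.05920817  158.97840481] [ 1.92592681 -1.59495051  4.09076045] [-0.23949744 -0.15642849  0.02218743] 24.3833
```

```bash
python3 - <<'E'
from h import *
x,y=528.0,-179.4
h=robot.move_linear([x,y,146],speed=10,f_stop=13); print(h,robot.current_tcp_pos(),robot.current_contact_force()); robot.sleep(.4)
print(robot.current_tcp_pos(),robot.current_contact_force(),robot.current_ft_torque(),robot.current_gripper_width()*93,robot.current_t())
d=shot("wrist"); s=shot("side")
a=cv2.resize(d["img"][80:320,160:400],(400,400)); b=cv2.resize(s["img"][60:220,230:390],(400,400),interpolation=cv2.INTER_CUBIC)
cv2.imwrite("pics/k.png",np.hstack([a,b]))
E
```

```text
True [ 527.76477966 -179.36495555  150.08983806] [-2.10057949  0.9632979   9.8050776 ]
[ 527.74014587 -179.36776824  150.39804625] [-1.17484233  0.62639759  7.98082164] [0.19218336 0.33001162 0.06380845] 36.66382439427498 25.7167
```

View pics/k.png

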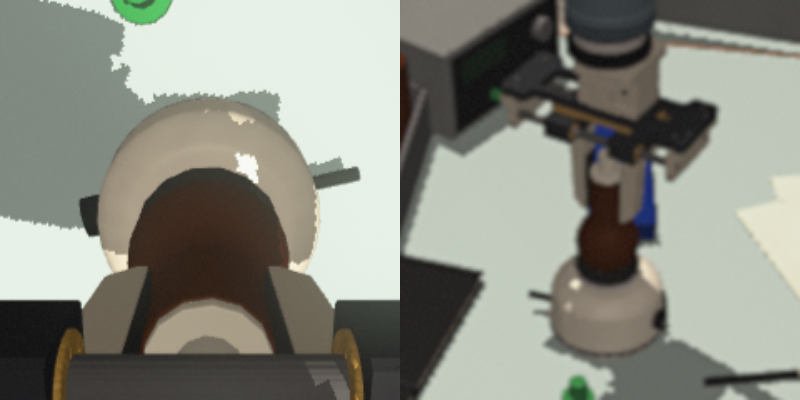

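The flask is seated, but about 10 N on the cradle says it is just short of the stop. Press on in small steps until the force turns stiff.

```bash
python3 - <<'E'
from h import *
z=robot.current_tcp_pos()[2]
for i in range(10):
    z-=0.5; h=robot.move_linear([528.0,-179.4,z],speed=5,f_stop=7); robot.sleep(.3)
    F=np.mean([robot.current_contact_force() for _ in range(5)],0); p=robot.current_tcp_pos()
    print(h,round(z,2),p.round(2),F.round(1),robot.current_t())
    if F[2]>14: break
robot.sleep(.5); print(robot.current_contact_force(),robot.current_tcp_pos(),robot.current_gripper_width()*93,robot.current_finger_force())
E
```

```text
False 149.93 [ 527.63 -179.18  150.56] [-0.5  0.  10.1] 26.4583
False 149.43 [ 527.64 -179.19  150.14] [-1.6 -0.   9.4] 27.0083
False 148.93 [ 527.64 -179.18  149.67] [-1.   0.2  9.5] 27.5583
False 148.43 [ 527.67 -179.21  149.53] [-1.6 -0.3 13. ] 28.1083
False 147.93 [ 527.68 -179.25  149.49] [-2.2 -0.2 15.3] 28.6583
[-2.74283465  0.2688551  16.04631587] [ 527.73498827 -179.23571056  149.50441823] 36.62899910654555 30.003174492157996
```

```bash
python3 -c "
from h import *
robot.sleep(.3); print(robot.current_contact_force(),robot.current_tcp_pos()); print(robot.hand_in(),robot.current_t())"
```

```text
[-2.27882378  0.34388993 14.9089212 ] [ 527.72124228 -179.24248785  149.4852818 ]
the job is handed in; nothing more can be done
the job is handed in; nothing more can be done
```

I handed the job in after about 30 s: the cover sits level on the flask, the flask is seated in the cradle, and the still-gripped neck is held down at the stop with about 17 N.

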